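Tip a portion of potatoes from the hopper into the crate

ROBOT

A 7-joint arm with a two-finger parallel gripper is mounted at the origin on the work surface. World frame = base frame: x ahead of the robot, y to its left, z up, the work surface at z = 0. Lengths are in m, angles in rad, forces in N, time in s.
With the tool pointing down it reaches from about 0.4 to 0.875 m from the base axis. Payload 19.3 kg.
Tool frame: the origin (TCP) lies midway between the tips of the shut fingers; the grasp point (between the pads) lies 19 mm behind it; z points along the fingers, y is the direction in which the jaws open and shut (so a half turn about z gives the same grasp; the last joint's range is limited). The gripper opens to 85 mm and grips with 20 to 120 N. Pads are 22 mm wide; open, the fingers measure 114 mm over their backs; the gripper's body (76 mm by 85 mm) begins 54 mm behind the grasp point. The pads swing forward as they close: fully open they stand 13 mm farther back than shut.
Start: joints at [-0.07, 0.521, -0.036, 1.599, 0.021, 1.021, -0.113], TCP at [0.625, -0, 0.231] pointing down, gripper open.
Joint ranges: [-2.91, 2.91], [-0.3, 2.13], [-1.5, 1.42], [0.17, 2.43], [-1.26, 4.41], [0.16, 1.93], [-2.52, 2.52]. Speed limits (rad/s): [1.89, 1.89, 2.39, 2.39, 3.01, 3.01, 3.01].

INTERFACE

Orientations are given as [roll, pitch, yaw] about the fixed x, y, z axes, in that order (R = Rz(yaw) Ry(pitch) Rx(roll)).
In Python, from workcell import bot, eyes gives the robot as it stands. The module is installed in compiled form; this text tells all that it offers.
- The arm moves only by the shell command python3 -m jog 'ROWS' [FORCE]. ROWS is JSON, a list of rows, each an object with "delta_pos": the shift along the world's x, y, z in mm, a list of three; "spin": the turn about the world's z in rad; "claw": the closure, from 0 (fully open) to 1 (shut). In form: [{"delta_pos": [tx, ty, tz], "spin": spin, "claw": claw}, ...]. A call has 1 to 8 rows; each row is the pose to reach, as a shift and turn from the pose measured when the call began; what a row does not reach only later rows make up. A row lasts 1/10 s, in which the tool goes at most 50 mm and 8.59 degrees, less where a joint would pass 70% of its speed; a pose out of reach is approached as far as the arm can. A call with a gripper value outside its range is refused whole. The fingers move at their own pace and stop on an object; FORCE is the grip in N (left out, the last holds). Time passes only in rows, so rows that repeat a pose let the fingers close. It gives the time, the measured TCP pose, the force and the opening at its end, in the units of the state.
- bot.observe(): the state, without advancing time (a new reading comes with each control period).
- eyes.grab_frame(name): name is "scene" or "side" or "wrist"; returns the picture (400x640x3 uint8, blue, green, red); there is no depth.
- eyes.camera_params(name): a dict with "fx", "fy", "cx", "cy" (pixels), "origin" and "attitude" of the camera in the world. Camera axes: x right, y up, looking along -z (the intrinsics and any distortion apply to the point x, -y, -z); pixel columns grow to the right and rows downward; lengths in m; the calibration is good to about 2 mm. A picture is of the moment at which its call begins: read the wrist's pose just before it. camera_params takes no time and is no camera call; for the wrist camera it gives the pose at the moment of the call.
- bot.job_done(): hands the job in, once; it reports no verdict.
The state is a dict: "clock": time; "qpos": joint angles; "qd": joint speeds; "joint_efforts": joint torques, N m; "position": TCP position; "tool_rot": TCP orientation; "force": force on the tool from outside, world axes, zero at the start; "moment": the same for the moment, N m; "grip_width": finger opening in m.
Only numpy, scipy, OpenCV 4.12 (cv2) and the standard library are available. Lean on these libraries where they do the work, as an engineer would, in place of code of your own. Each camera call takes 0.05 s, during which the arm holds its last target. There are 200 camera calls.

TASK

Press down the hopper's hand lever to lift the flap and keep it down until all six potatoes have rolled out into the green crate, then let the lever ease back up under your fingers so that the flap closes fully without slamming. Use only the lever, with nothing picked up: leave the flap and the potatoes to themselves, and the crate and the other things on the table where they are.

Things in the scene. Friction and masses are not known exactly. Their poses are not given: they have to be found in the camera images.
- hopper: portioning hopper, fixed: open steel trough (116 mm wide inside, walls 85 high) on a grey tube frame 250 mm long, top 290 mm up. Origin on the table under its middle; own x away from the robot, own -y the discharge direction (robot's right), +y its back, where the lever grip is. The trough slopes down to a mouth at y = -131 mm, shut by the flap; its lip ends at y = -163 mm, 125 mm up
- press_lever (a joint): hand lever angle, rad: 0 = up at rest (flap shut), 0.70 = fully down on its stop (flap wide open, about 1 rad). A rod links the flap to it. A spring returns it: about 1.5 N on the grip when up, rising to about 5.5 N when down. It does not latch; let go, it flies up and slams the flap. Potatoes start to pass at about 0.4
- lever_grip (a point): centre of the lever's grip, a level black rubber bar, 26 mm diameter, 90 mm long, along the hopper's x, at the end of a steel arm on the hopper's far cheek. At rest 302 mm above the table, at hopper (x 25, y 251) mm; fully down 158 mm above it, at y 243. It swings about lever_pivot at 210 mm radius. Nothing within 90 mm but low things beneath and the hopper's rear end
- lever_pivot (a point): point on the lever's hinge axis beside the middle of the grip; the axis runs along the hopper's x, 240 mm above the table, at hopper (x 25, y 50) mm. At rest the lever rises 0.30 rad above level from here back to the grip; at joint value q it stands at 0.30 - q
- flap: the sheet-steel flap across the trough's mouth, 164 mm wide, 100 mm high, hanging from a shaft 240 mm above the table; origin on the shaft's middle, own z up when shut
- crate: the green plastic vented crate under the trough's mouth, loose, 210 mm along its x, 280 mm along its y, 100 mm high, walls 6 mm, empty at the start; origin under its centre
- potato1: a round potato, 48 mm across, one of six lying in the trough behind the flap; origin at its centre
- potato2: a round potato, 48 mm across, one of six lying in the trough behind the flap; origin at its centre
- potato3: a round potato, 48 mm across, one of six lying in the trough behind the flap; origin at its centre
- potato4: a round potato, 48 mm across, one of six lying in the trough behind the flap; origin at its centre
- potato5: a round potato, 48 mm across, one of six lying in the trough behind the flap; origin at its centre
- potato6: a round potato, 48 mm across, one of six lying in the trough behind the flap; origin at its centre
- tomato_near: a loose green tomato, a ball 60 mm across, on the table below the lever grip; origin at its centre
- tomato_far: a loose green tomato, a ball 66 mm across, beyond the hopper; origin at its centre
- beet: a loose beetroot, 64 mm across, to the left, beyond the mug; origin at its centre
- mug: a white mug, 80 mm across, 90 mm high, to the left of the lever grip; origin under its centre
- brush: a wooden scrubbing brush, 130 x 50 x 40 mm, bristles down, beyond the hopper; origin under its centre
- jar: a brown glass jar, 72 mm across, 100 mm high, beyond the hopper's mouth; origin under its centre

How it is judged:
On the way, in this order (a step that is already met when the one before it is completed fails the run):
1. the lever is pressed and the flap begins to lift (value of joint press_lever above 0.15 rad).
2. all six potatoes have rolled out of the mouth (y of each of potato1, potato2, potato3, potato4, potato5, potato6 in the frame of hopper below -0.155 m), for 0.05 s.
At the end, for the whole second after the job is handed in: The lever is back up within 0.04 rad, so the flap is shut; all six potatoes lie still inside the crate (below its rim, slower than 0.05 m/s); the crate is within 50 mm of where it stood (value of joint press_lever below 0.04 rad and distance of crate from where it was at the start of the episode below 0.05 m and x of potato1 in the frame of crate between -0.1 and 0.1 m and y of potato1 in the frame of crate between -0.135 and 0.135 m and z of potato1 in the frame of crate between 0 and 0.09 m and linear speed of each of potato1, potato2, potato3, potato4, potato5, potato6 below 0.05 m/s and x of potato2 in the frame of crate between -0.1 and 0.1 m and y of potato2 in the frame of crate between -0.135 and 0.135 m and z of potato2 in the frame of crate between 0 and 0.09 m and x of potato3 in the frame of crate between -0.1 and 0.1 m and y of potato3 in the frame of crate between -0.135 and 0.135 m and z of potato3 in the frame of crate between 0 and 0.09 m and x of potato4 in the frame of crate between -0.1 and 0.1 m and y of potato4 in the frame of crate between -0.135 and 0.135 m and z of potato4 in the frame of crate between 0 and 0.09 m and x of potato5 in the frame of crate between -0.1 and 0.1 m and y of potato5 in the frame of crate between -0.135 and 0.135 m and z of potato5 in the frame of crate between 0 and 0.09 m and x of potato6 in the frame of crate between -0.1 and 0.1 m and y of potato6 in the frame of crate between -0.135 and 0.135 m and z of potato6 in the frame of crate between 0 and 0.09 m); the robot touches nothing.
It fails at once if the flap slams: the lever flies back faster than 2 rad/s (0.42 m/s at the grip) (velocity of joint press_lever below -2 rad/s).
It fails at once if the lever is let up with the hopper only part emptied (value of joint press_lever below 0.06 rad and y of any of potato1, potato2, potato3, potato4, potato5, potato6 in the frame of hopper below -0.155 m and (not (y of potato1 in the frame of hopper below -0.155 m) or not (y of potato2 in the frame of hopper below -0.155 m) or not (y of potato3 in the frame of hopper below -0.155 m) or not (y of potato4 in the frame of hopper below -0.155 m) or not (y of potato5 in the frame of hopper below -0.155 m) or not (y of potato6 in the frame of hopper below -0.155 m))).
It fails at once if the robot touches the flap or handles a potato (contact force between any of the fingers, the arm and flap above 1 N or contact force between any of the fingers, the arm and potato1 above 1 N or contact force between any of the fingers, the arm and potato2 above 1 N or contact force between any of the fingers, the arm and potato3 above 1 N or contact force between any of the fingers, the arm and potato4 above 1 N or contact force between any of the fingers, the arm and potato5 above 1 N or contact force between any of the fingers, the arm and potato6 above 1 N).
It fails at once if the crate is shoved away or lifted (distance of crate from where it was at the start of the episode above 0.05 m or height (world z) of crate above 0.02 m).
It fails at once if another thing on the table is moved or lifted (distance of any of tomato_near, tomato_far, beet, mug, brush, jar from where it was at the start of the episode above 0.03 m).
It also fails if it takes over 35 s, if anything falls off the work surface, if the arm or the gripper's body presses on something with over 40 N, if the wrist force passes 120 N, or if a joint passes its speed limit or range.

## Working session

There is one attempt and no reset: what is moved stays moved. The work goes in short steps, Python scripts to look and compute and a shell command to move; the robot and the scene stay as the last step left them, time stands still between calls to the robot, and variables do not carry over. Pictures are saved under pics/ and viewed, about 8 in all and at most 12, crops included, and the job is handed in when it is done.

```bash
mkdir -p pics; python3 - <<'E'
from workcell import bot, eyes
import cv2
s=bot.observe();print(s['clock'],s['position'],s['tool_rot'],s['grip_width'])
for n in("scene","side"):
    cv2.imwrite(f"pics/{n}0.png",eyes.grab_frame(n));print(n,eyes.camera_params(n))
E
```

```text
0.0 [ 6.24672851e-01 -9.45487422e-06  2.30729965e-01] [-3.14047986e+00  3.77208088e-05  1.57082193e+00] 0.08553522531617976
scene {'fx': 433.87070807438147, 'fy': 433.87070807438147, 'cx': 319.78171002758444, 'cy': 194.66192353087342, 'origin': array([1.26348774, 0.34453497, 1.20058271]), 'attitude': array([6.47757875e-01, 1.79854378e-03, 2.03192343e+00])}
side {'fx': 483.1252612662978, 'fy': 483.1252612662978, 'cx': 316.8456035551025, 'cy': 187.76794015897065, 'origin': array([0.07638353, 0.73886491, 1.18447328]), 'attitude': array([ 0.73225802, -0.01426029, -2.56521251])}
```

View pics/scene0.png

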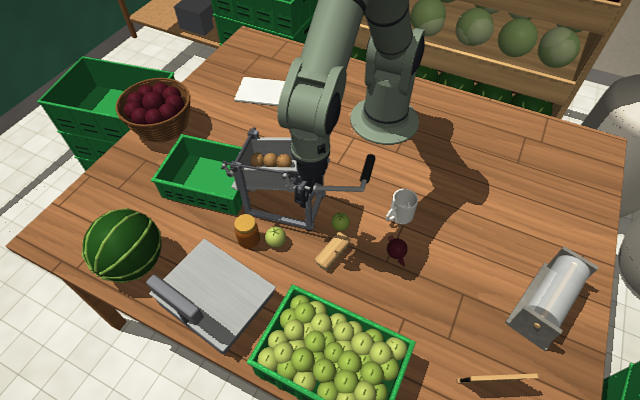

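View pics/side0.png

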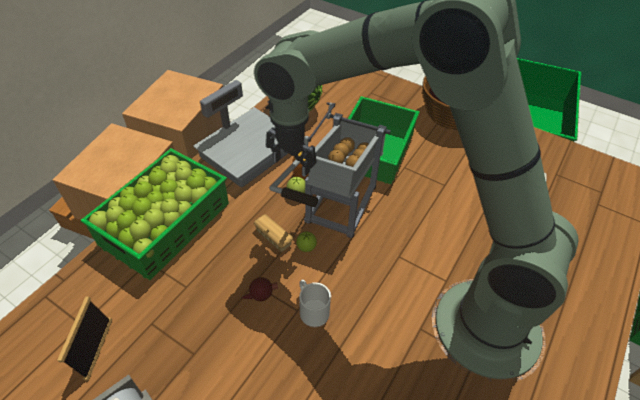

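The scene view shows the black grip running from about (371,156) to (364,182). In the side view it runs from (282,193) to (318,201). The gripper hangs close to the hopper's far rear. I'll triangulate the grip and check its height.

```bash
cat > h.py <<'E'
import numpy as np
from scipy.spatial.transform import Rotation as R
from workcell import eyes
def ray(n,u,v):
    c=eyes.camera_params(n); d=R.from_euler('xyz',c['attitude']).apply([(u-c['cx'])/c['fx'],-(v-c['cy'])/c['fy'],-1])
    return np.array(c['origin']),d
def atz(n,u,v,z):
    o,d=ray(n,u,v); return o+d*(z-o[2])/d[2]
def tri(a,b):
    A=[];y=[]
    for n,u,v in(a,b):
        o,d=ray(n,u,v);d/=np.linalg.norm(d);P=np.eye(3)-np.outer(d,d);A.append(P);y.append(P@o)
    return np.linalg.lstsq(np.vstack(A),np.hstack(y),rcond=None)[0]
E
python3 - <<'E'
from h import *
import cv2
print('mid tri',tri(("scene",367.5,169),("side",300,197)))
for n,p in(("scene",(371,156)),("scene",(364,182)),("side",(282,193)),("side",(318,201))): print(n,p,atz(n,*p,.302))
for n,x0,x1,y0,y1 in(("scene",220,420,110,260),("side",240,420,100,340)):
    im=cv2.imread(f"pics/{n}0.png")[y0:y1,x0:x1]
    cv2.imwrite(f"pics/{n}0c.png",cv2.resize(im,None,fx=(4 if n=="scene" else 2.5),fy=(4 if n=="scene" else 2.5),interpolation=cv2.INTER_CUBIC))
E
```

```text
mid tri [0.51669003 0.11555859 0.300296  ]
scene (371, 156) [0.47112914 0.10827594 0.302     ]
scene (364, 182) [0.56543589 0.12700281 0.302     ]
side (282, 193) [0.55931693 0.12815454 0.302     ]
side (318, 201) [0.47268765 0.1010015  0.302     ]
```

View pics/scene0c.png

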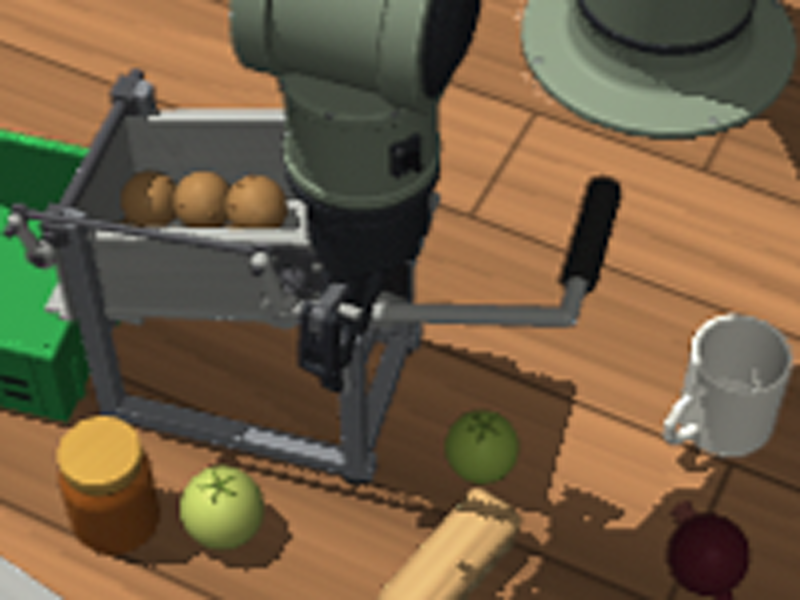

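View pics/side0c.png

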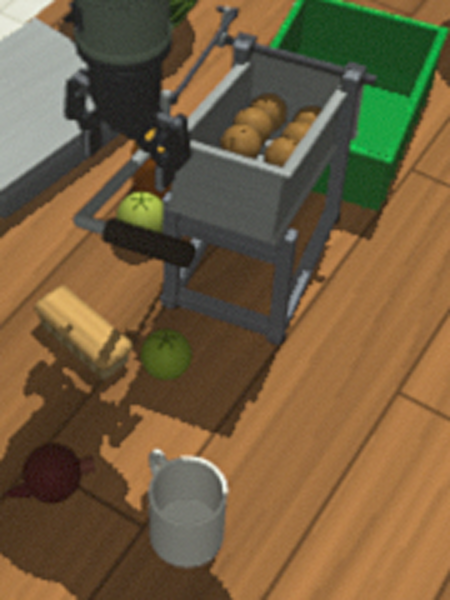

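Both views agree: the grip centre is at about (0.517, 0.116, 0.301), against the 0.302 given, and the bar is yawed about +0.25 rad. I'll go straight up clear of the lever, shut the fingers and move over the grip.

```bash
python3 -m jog '[{"delta_pos":[0,0,40],"spin":0,"claw":0},{"delta_pos":[0,0,80],"spin":0,"claw":0},{"delta_pos":[0,0,120],"spin":0,"claw":0},{"delta_pos":[0,0,150],"spin":0,"claw":0.5},{"delta_pos":[-30,30,150],"spin":0.1,"claw":1},{"delta_pos":[-65,70,150],"spin":0.2,"claw":1},{"delta_pos":[-108,116,150],"spin":0.25,"claw":1},{"delta_pos":[-108,116,150],"spin":0.25,"claw":1}]' 40
python3 -m jog '[{"delta_pos":[0,0,0],"spin":0,"claw":1},{"delta_pos":[0,0,0],"spin":0,"claw":1},{"delta_pos":[0,0,0],"spin":0,"claw":1}]'
python3 - <<'E'
from workcell import bot, eyes
import cv2,numpy as np
s=bot.observe();print(s['clock'],s['position'],s['tool_rot'],s['grip_width'],s['force'])
a=cv2.resize(eyes.grab_frame("scene")[100:250,200:420],None,fx=1.8,fy=1.8,interpolation=2)
b=cv2.resize(eyes.grab_frame("side")[100:250,200:420],None,fx=1.8,fy=1.8,interpolation=2)
cv2.imwrite("pics/a1.png",np.hstack([a,b]))
E
```

```text
clock: 0.9
position: [0.5138, 0.1195, 0.3811]
tool_rot: [-3.141, -0.001, 1.827]
force: [0.2, -0.1, 0.8]
grip_width: 0.0126
clock: 1.2
position: [0.5145, 0.1184, 0.3808]
tool_rot: [-3.14, -0.001, 1.825]
force: [-0.5, -0.1, 0.2]
grip_width: -0.0002
1.2 [0.51454114 0.11839666 0.38084765] [-3.14026481e+00 -6.16502719e-04  1.82538668e+00] -0.00017601663671604342 [-0.53909153 -0.07231905  0.21312109]
```

View pics/a1.png

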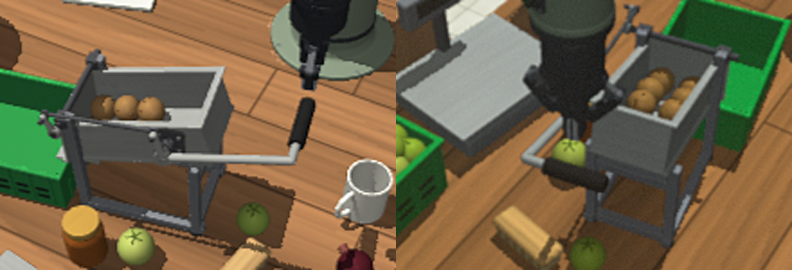

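Both views confirm the grip centre to within a pixel, with the closed fingers above it. Next I go down until they touch.

```bash
python3 -m jog '[{"delta_pos":[2,-2,-25],"spin":0,"claw":1},{"delta_pos":[2,-2,-45],"spin":0,"claw":1},{"delta_pos":[2,-2,-60],"spin":0,"claw":1},{"delta_pos":[2,-2,-68],"spin":0,"claw":1},{"delta_pos":[2,-1,-76],"spin":0,"claw":1},{"delta_pos":[2,-1,-80],"spin":0,"claw":1},{"delta_pos":[2,-1,-80],"spin":0,"claw":1}]'
```

```text
clock: 2.0
position: [0.5166, 0.1174, 0.3006]
tool_rot: [-3.14, -0.001, 1.825]
force: [-0.4, -0.2, 0.4]
grip_width: 0.0
```

```bash
python3 - <<'E'
from workcell import bot, eyes
import cv2,numpy as np
for i in range(3): s=bot.observe();f=eyes.grab_frame("side") if i<2 else eyes.grab_frame("scene");print(s['force'])
f=eyes.grab_frame("side");g=eyes.grab_frame("scene")
a=cv2.resize(g[120:230,310:420],None,fx=3.6,fy=3.6,interpolation=2)
b=cv2.resize(f[130:240,250:360],None,fx=3.6,fy=3.6,interpolation=2)
cv2.imwrite("pics/a2.png",np.hstack([a,b]))
E
```

```text
[-0.44614949 -0.20955869  0.37711219]
[-1.03525797  0.1060698  -0.2198499 ]
[ 0.04264505  0.36756048 -0.09916354]
```

View pics/a2.png

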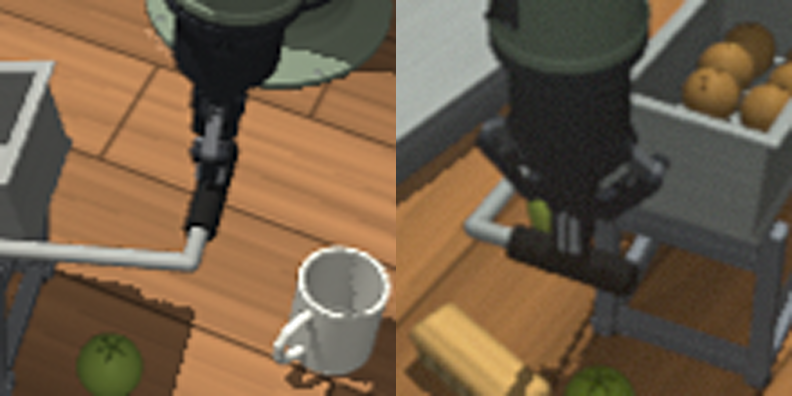

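The bar has moved about 5 px down in the side view and the fingers sit on top of it, so contact is good. Now I press down along the arc.

```bash
python3 -m jog '[{"delta_pos":[0,2,-16],"spin":0,"claw":1},{"delta_pos":[-1,4,-32],"spin":0,"claw":1},{"delta_pos":[-1,5,-48],"spin":0,"claw":1},{"delta_pos":[-1,4,-64],"spin":0,"claw":1},{"delta_pos":[0,2,-80],"spin":0,"claw":1},{"delta_pos":[1,-2,-96],"spin":0,"claw":1},{"delta_pos":[2,-6,-112],"spin":0,"claw":1},{"delta_pos":[3,-10,-125],"spin":0,"claw":1}]'
python3 -m jog '[{"delta_pos":[0,0,0],"spin":0,"claw":1},{"delta_pos":[0,0,0],"spin":0,"claw":1},{"delta_pos":[0,0,0],"spin":0,"claw":1},{"delta_pos":[0,0,0],"spin":0,"claw":1},{"delta_pos":[0,0,0],"spin":0,"claw":1},{"delta_pos":[0,0,0],"spin":0,"claw":1},{"delta_pos":[0,0,0],"spin":0,"claw":1},{"delta_pos":[0,0,0],"spin":0,"claw":1}]'
python3 - <<'E'
from workcell import bot, eyes
import cv2,numpy as np
g=eyes.grab_frame("scene");f=eyes.grab_frame("side")
print(bot.observe()['force'])
a=cv2.resize(g[110:250,140:420],None,fx=2.7,fy=2.7,interpolation=2)
b=cv2.resize(f[80:250,230:430],None,fx=1.9,fy=1.9,interpolation=2)
c=np.zeros((a.shape[0]+b.shape[0],a.shape[1],3),np.uint8);c[:a.shape[0]]=a;c[a.shape[0]:,:b.shape[1]]=b
cv2.imwrite("pics/a3.png",c[:, :]);print(c.shape)
E
```

```text
clock: 3.05
position: [0.5197, 0.1078, 0.1757]
tool_rot: [-3.141, -0.001, 1.826]
force: [-1.8, 3.6, 5.4]
grip_width: 0.0006
clock: 3.85
position: [0.5195, 0.1078, 0.1765]
tool_rot: [-3.141, -0.001, 1.826]
force: [-4.1, 1.3, 4.5]
grip_width: 0.0
[-4.76961065  0.24109023  5.66909525]
(701, 756, 3)
```

View pics/a3.png

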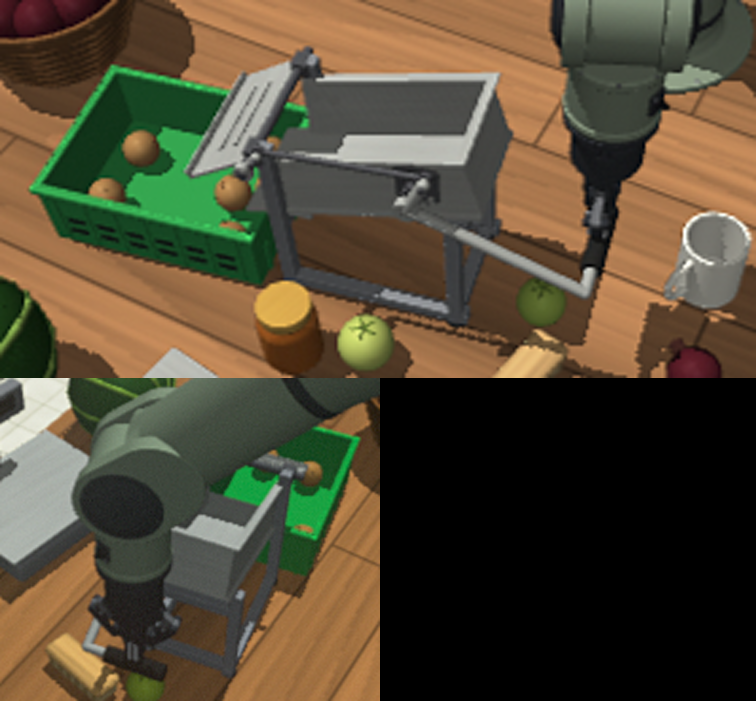

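The lever is down, the flap is open and the trough looks empty. Several potatoes are in the crate and one is near the lip at (233,190). I hold a while longer and recheck.

```bash
for i in 1 2 3; do python3 -m jog '[{"delta_pos":[0,0,0],"spin":0,"claw":1},{"delta_pos":[0,0,0],"spin":0,"claw":1},{"delta_pos":[0,0,0],"spin":0,"claw":1},{"delta_pos":[0,0,0],"spin":0,"claw":1},{"delta_pos":[0,0,0],"spin":0,"claw":1},{"delta_pos":[0,0,0],"spin":0,"claw":1},{"delta_pos":[0,0,0],"spin":0,"claw":1},{"delta_pos":[0,0,0],"spin":0,"claw":1}]' | tr '\n' ' '; done
python3 - <<'E'
from workcell import bot, eyes
import cv2,numpy as np
g=eyes.grab_frame("scene");f=eyes.grab_frame("side")
a=cv2.resize(g[110:230,140:340],None,fx=3.5,fy=3.5,interpolation=2)
b=cv2.resize(f[80:180,320:430],None,fx=1.75,fy=1.75,interpolation=2)
c=np.zeros((a.shape[0]+b.shape[0],a.shape[1],3),np.uint8);c[:a.shape[0]]=a;c[a.shape[0]:,:b.shape[1]]=b
cv2.imwrite("pics/a4.png",c)
E
```

```text
clock: 4.75 position: [0.5194, 0.1079, 0.1771] tool_rot: [-3.141, -0.001, 1.826] force: [-4.2, 1.5, 4.8] grip_width: 0.0001 clock: 5.55 position: [0.5194, 0.1081, 0.1775] tool_rot: [-3.141, -0.001, 1.826] force: [-3.9, 2.1, 5.1] grip_width: 0.0 clock: 6.35 position: [0.5194, 0.1081, 0.1778] tool_rot: [-3.141, -0.001, 1.826] force: [-4.0, 0.8, 4.4] grip_width: 0.0
```

View pics/a4.png

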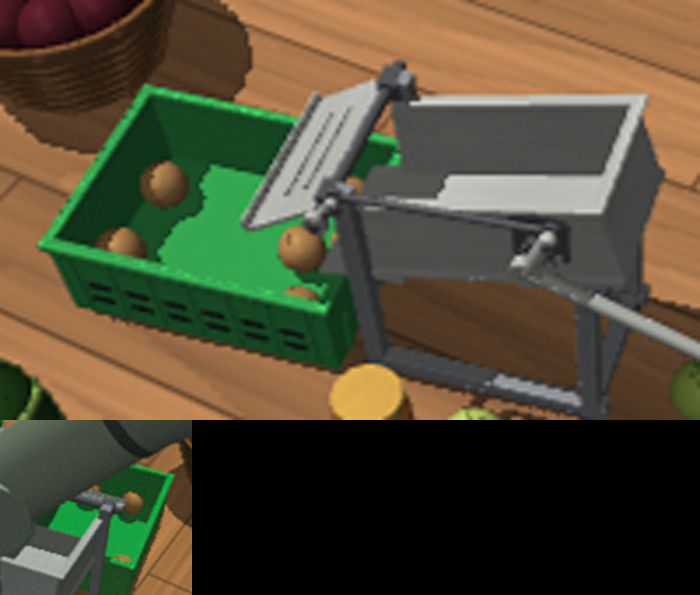

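I can see about five potatoes: (163,185), (122,243), (300,248), (300,293) and part of one at (352,188). There's also a brown sliver near (335,238). I'll compute hopper and crate coordinates, and zoom in on the scene and wrist views.

```bash
python3 - <<'E'
from h import *
import cv2
g=np.array([.517,.1155]);
def H(p,yaw=.24):
    c,s=np.cos(yaw),np.sin(yaw);M=np.array([[c,s],[-s,c]])
    return (M@(p[:2]-g)+[.025,.251]).round(3)
for u,v in((163,185),(122,243),(300,248),(300,293),(352,188),(335,238)):
    U,V=140+u/3.5,110+v/3.5
    print((u,v),'floor',H(atz("scene",U,V,.03)),'lip',H(atz("scene",U,V,.15)))
# crate rim corners in scene, z=.1
for u,v in((148,90),(45,245),(345,312),(400,150)): print('rim',H(atz("scene",140+u/3.5,110+v/3.5,.1)))
f=eyes.grab_frame("scene");s=eyes.grab_frame("side");w=eyes.grab_frame("wrist")
a=cv2.resize(f[140:205,195:265],(420,390),interpolation=cv2.INTER_CUBIC)
b=cv2.resize(s[80:180,300:430],(380,292),interpolation=cv2.INTER_CUBIC)
w=cv2.resize(w,(320,200),interpolation=cv2.INTER_AREA)
c=np.zeros((500,800,3),np.uint8);c[:390,:420]=a;c[:292,420:]=b;c[300:,420:740]=w
cv2.imwrite("pics/a5.png",c)
E
```

```text
(163, 185) floor [-0.095 -0.398] lip [-0.002 -0.327]
(122, 243) floor [-0.014 -0.407] lip [ 0.07  -0.335]
(300, 248) floor [-0.047 -0.232] lip [ 0.041 -0.178]
(300, 293) floor [ 0.006 -0.212] lip [ 0.088 -0.16 ]
(352, 188) floor [-0.133 -0.207] lip [-0.037 -0.156]
(335, 238) floor [-0.066 -0.202] lip [ 0.023 -0.151]
rim [-0.157 -0.422]
rim [ 0.053 -0.434]
rim [ 0.066 -0.135]
rim [-0.134 -0.147]
```

View pics/a5.png

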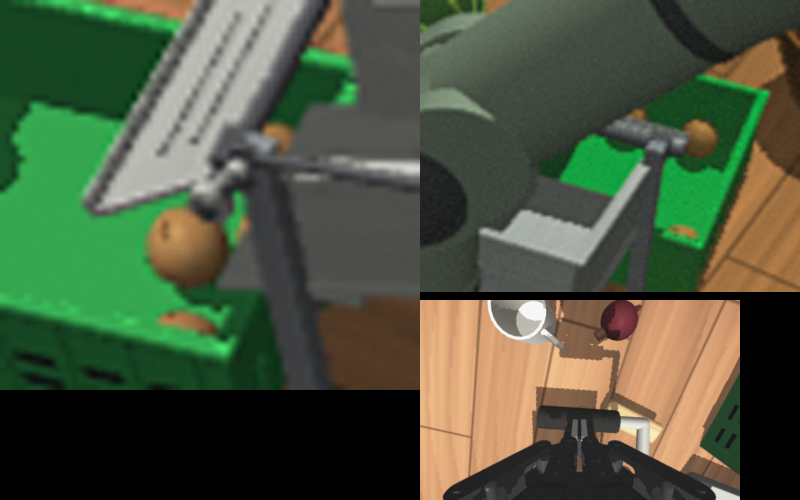

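```bash
python3 - <<'E'
from h import *
g=np.array([.517,.1155]);
def H(p,yaw=.24):
    c,s=np.cos(yaw),np.sin(yaw);M=np.array([[c,s],[-s,c]])
    return (M@(p[:2]-g)+[.025,.251]).round(3)
for u,v in((700,138),(638,115),(683,232)):
    U,V=300+(u-420)*130/380,80+v*100/292
    print('side',(u,v),'z.03',H(atz("side",U,V,.03)),'z.05',H(atz("side",U,V,.05)))
for u,v in((278,135),(245,225),(187,320),(185,245)):
    U,V=195+u/6,140+v/6
    print('scene',(u,v),'z.03',H(atz("scene",U,V,.03)),'z.05',H(atz("scene",U,V,.05)))
# project: lip end corners and where a crate-floor potato would be
from workcell import eyes
def proj(n,h,z,yaw=.24):
    c,s=np.cos(yaw),np.sin(yaw);p=np.array([[c,-s],[s,c]])@(np.array(h)-[.025,.251])+g
    k=eyes.camera_params(n);q=R.from_euler('xyz',k['attitude']).inv().apply(np.array([*p,z])-k['origin'])
    return np.array([k['cx']+k['fx']*q[0]/-q[2],k['cy']-k['fy']*q[1]/-q[2]])
for x in(-.058,.058):
  for y,z in((-.163,.125),(-.131,.135),(-.131,.22)):
    print('trough',x,y,z,'zoom',((proj("scene",(x,y),z)-[195,140])*6).round())
E
```

```text
side (700, 138) z.03 [-0.1   -0.401] z.05 [-0.102 -0.378]
side (638, 115) z.03 [-0.016 -0.417] z.05 [-0.02  -0.394]
side (683, 232) z.03 [-0.119 -0.231] z.05 [-0.121 -0.211]
scene (278, 135) z.03 [-0.139 -0.207] z.05 [-0.123 -0.198]
scene (245, 225) z.03 [-0.069 -0.203] z.05 [-0.054 -0.194]
scene (187, 320) z.03 [ 0.005 -0.212] z.05 [ 0.018 -0.203]
scene (185, 245) z.03 [-0.047 -0.232] z.05 [-0.032 -0.223]
trough -0.058 -0.163 0.125 zoom [280. 142.]
trough -0.058 -0.131 0.135 zoom [334. 139.]
trough -0.058 -0.131 0.22 zoom [312.  31.]
trough 0.058 -0.163 0.125 zoom [208. 305.]
trough 0.058 -0.131 0.135 zoom [263. 304.]
trough 0.058 -0.131 0.22 zoom [237. 199.]
```

Three of the potatoes match on the crate floor in both views. The sliver sits just beyond the lip edge, which fits a sixth potato on the crate floor under the lip. To be sure, I'll press the last few millimetres, wait, and check that nothing moves.

```bash
python3 - <<'E'
from workcell import eyes
import numpy as np;np.save('ref.npy',eyes.grab_frame("scene"))
E
python3 -m jog '[{"delta_pos":[0,-1,-4],"spin":0,"claw":1},{"delta_pos":[0,-2,-10],"spin":0,"claw":1},{"delta_pos":[0,-2,-10],"spin":0,"claw":1},{"delta_pos":[0,-2,-10],"spin":0,"claw":1},{"delta_pos":[0,-2,-10],"spin":0,"claw":1},{"delta_pos":[0,-2,-10],"spin":0,"claw":1},{"delta_pos":[0,-2,-10],"spin":0,"claw":1},{"delta_pos":[0,-2,-10],"spin":0,"claw":1}]'
python3 - <<'E'
from workcell import eyes
import numpy as np,cv2
r=np.load('ref.npy');f=eyes.grab_frame("scene")
m=lambda i:cv2.inRange(cv2.cvtColor(i,cv2.COLOR_BGR2HSV),(5,80,60),(20,255,255))[150:200,150:245]
for n,i in(('ref',r),('now',f)):
    k,l,s,c=cv2.connectedComponentsWithStats(m(i));print(n,[(*(c[j]+[150,150]).round(1),s[j,4]) for j in range(1,k) if s[j,4]>5])
E
```

```text
clock: 7.45
position: [0.5201, 0.1061, 0.1705]
tool_rot: [3.139, -0.001, 1.825]
force: [-16.5, -3.3, 51.0]
grip_width: 0.0
ref [(np.float64(156.2), np.float64(159.7), np.int32(309)), (np.float64(186.1), np.float64(162.3), np.int32(132)), (np.float64(241.2), np.float64(162.6), np.int32(16)), (np.float64(174.3), np.float64(178.7), np.int32(79)), (np.float64(225.8), np.float64(180.8), np.int32(126)), (np.float64(154.7), np.float64(192.5), np.int32(159)), (np.float64(225.8), np.float64(193.0), np.int32(15))]
now [(np.float64(156.2), np.float64(159.7), np.int32(309)), (np.float64(186.1), np.float64(162.3), np.int32(132)), (np.float64(241.2), np.float64(162.6), np.int32(16)), (np.float64(174.3), np.float64(178.7), np.int32(78)), (np.float64(225.8), np.float64(180.8), np.int32(126)), (np.float64(154.7), np.float64(192.5), np.int32(159)), (np.float64(225.8), np.float64(193.0), np.int32(15))]
```

The lever is on its stop (51 N) and the potatoes haven't moved. I ease up partway, staying above 0.2 rad, and check again before closing.

```bash
python3 -m jog '[{"delta_pos":[0,2,8],"spin":0,"claw":1},{"delta_pos":[0,4,18],"spin":0,"claw":1},{"delta_pos":[-1,8,28],"spin":0,"claw":1},{"delta_pos":[-2,11,38],"spin":0,"claw":1},{"delta_pos":[-3,13,50],"spin":0,"claw":1},{"delta_pos":[-4,15,62],"spin":0,"claw":1},{"delta_pos":[-4,16,74],"spin":0,"claw":1},{"delta_pos":[-4,17,86],"spin":0,"claw":1}]'
python3 - <<'E'
from workcell import bot,eyes
import cv2,numpy as np
f=eyes.grab_frame("scene");s=eyes.grab_frame("side");print(bot.observe()['force'])
a=cv2.resize(f[130:205,175:275],(480,360),interpolation=cv2.INTER_CUBIC)
b=cv2.resize(s[80:240,270:430],(320,320),interpolation=cv2.INTER_CUBIC)
c=np.zeros((360,800,3),np.uint8);c[:,:480]=a;c[:320,480:]=b
cv2.imwrite("pics/a6.png",c)
E
```

```text
clock: 8.3
position: [0.516, 0.123, 0.2574]
tool_rot: [3.14, -0.001, 1.825]
force: [-0.0, -3.0, 2.1]
grip_width: -0.0001
[-0.59698214 -0.29068659  2.05534282]
```

View pics/a6.png

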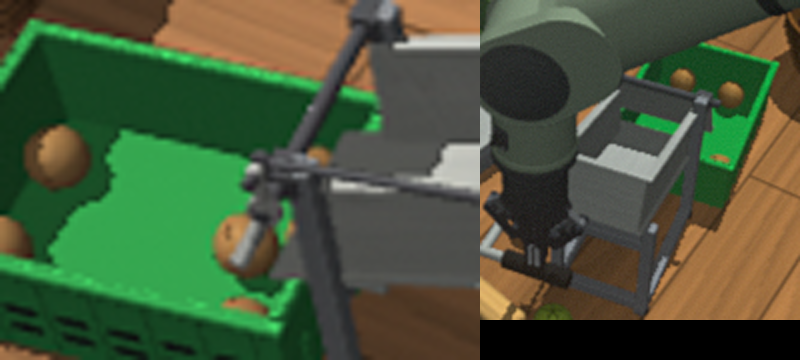

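The side view now shows an empty trough, and the potatoes in the crate haven't moved. I ease the lever the rest of the way up and back off.

```bash
python3 -m jog '[{"delta_pos":[0,0,8],"spin":0,"claw":1},{"delta_pos":[0,-1,16],"spin":0,"claw":1},{"delta_pos":[0,-2,24],"spin":0,"claw":1},{"delta_pos":[1,-3,32],"spin":0,"claw":1},{"delta_pos":[1,-4,39],"spin":0,"claw":1},{"delta_pos":[1,-6,46],"spin":0,"claw":1},{"delta_pos":[2,-7,52],"spin":0,"claw":1},{"delta_pos":[2,-8,57],"spin":0,"claw":1}]'
python3 -m jog '[{"delta_pos":[0,0,4],"spin":0,"claw":1},{"delta_pos":[0,0,8],"spin":0,"claw":1},{"delta_pos":[0,0,25],"spin":0,"claw":1},{"delta_pos":[0,0,50],"spin":0,"claw":1},{"delta_pos":[0,0,75],"spin":0,"claw":1},{"delta_pos":[0,0,75],"spin":0,"claw":1},{"delta_pos":[0,0,75],"spin":0,"claw":1},{"delta_pos":[0,0,75],"spin":0,"claw":1}]'
python3 - <<'E'
from workcell import bot,eyes
import cv2,numpy as np
f=eyes.grab_frame("scene");s=eyes.grab_frame("side");print(bot.observe()['force'])
a=cv2.resize(f[110:250,140:420],(480,240),interpolation=cv2.INTER_CUBIC)
b=cv2.resize(s[80:240,270:430],(320,320),interpolation=cv2.INTER_CUBIC)
c=np.zeros((320,800,3),np.uint8);c[:240,:480]=a;c[:320,480:]=b
cv2.imwrite("pics/a7.png",c)
E
```

```text
clock: 9.2
position: [0.5185, 0.1153, 0.3157]
tool_rot: [3.138, -0.001, 1.826]
force: [-0.8, -0.0, 1.2]
grip_width: 0.0
clock: 10.0
position: [0.5182, 0.1153, 0.3899]
tool_rot: [3.139, -0.001, 1.826]
force: [0.0, -0.3, -0.1]
grip_width: 0.0
[0.60193148 0.24602195 0.44180753]
```

View pics/a7.png

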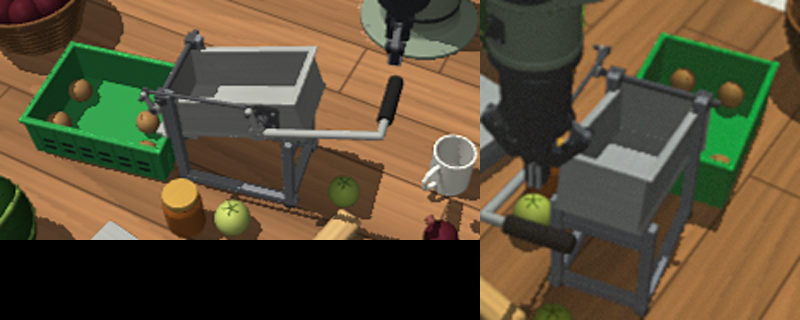

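The lever is back at its rest height, the flap is shut and the trough is empty. The fingers are clear and nothing else has moved, so I'm handing in.

```bash
python3 -c "
from workcell import bot
print(bot.job_done(), bot.observe()['clock'])"
```

```text
the job is handed in; nothing more can be done
the job is handed in; nothing more can be done
```

The job is handed in, with no verdict reported. I pressed the lever grip from above with shut fingers down to its stop and held it about 4 s. I then let it up under the fingers at about 0.1 m/s, slower near the top, and backed off 75 mm (10 s on the robot's clock).

- **Lever and flap:** the last pictures show the lever at its rest position and the flap shut. There was no sign of a slam; I saw only poses and forces between moves, not the lever's speed.
- **Potatoes:** the trough is empty and the potatoes hadn't moved between checks. Five are clearly in the crate. The sixth showed only as a sliver under the lip, so its place in the crate is inferred from that sliver and the empty trough.
- **Other things:** the crate and the other items in view looked unmoved.
- **Force:** the wrist read 51 N while I pressed the lever onto its stop. That is under the 120 N limit but well above the roughly 5.5 N needed to hold it down.

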